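# Load the covered marker caddy

## Robot

A 7-joint arm with a two-finger parallel gripper is mounted at the origin on the work surface. World frame = base frame: x ahead of the robot, y to its left, z up, the work surface at z = 0. Lengths are in m, angles in rad, forces in N, time in s.
With the tool pointing down it reaches from about 0.4 to 0.85 m from the base axis. Payload 10.4 kg.
Tool frame: the origin (TCP) lies between the finger pads; the fingertips stand 11 mm ahead of it and the grasp point (between the pads) lies 8 mm behind it (tip_reach is the distance from the TCP to the fingertips, in m); z points along the fingers, y is the line along which they close (so a half turn about z gives the same grasp; the last joint's range is limited). The gripper opens to 85 mm and grips with 20 to 120 N. Pads are 22 mm wide; open, the fingers measure 114 mm over their backs; the gripper's body (76 mm by 85 mm) begins 54 mm behind the grasp point. The pads swing forward as they close: fully open they stand 13 mm farther back than shut.
Start: joints at [-1.127, 0.332, -0.065, 1.46, 0.022, 1.35, -0.088], TCP at [0.281, 0.558, 0.216] pointing down, gripper open.
Joint ranges: [-2.6, 2.6], [-0.5, 2.12], [-1.47, 1.34], [0.16, 2.42], [-1.27, 4.41], [0.06, 2.06], [-2.6, 2.6]. Speed limits (rad/s): [2.22, 2.22, 2.79, 2.79, 3.14, 3.14, 3.14].

## Interface

Orientations are given as a unit quaternion [x, y, z, w].
In Python, from workcell import * gives the robot as it stands.
- The arm moves only by the shell command python3 -m inch 'ROWS' [OPENING] [FORCE]. ROWS is JSON, a list of rows, each an object with "slide": the shift along the world's x, y, z in m, a list of three; "yaw": the turn about the world's z in rad. A call has 1 to 20 rows; each row is the pose to reach, as a shift and turn from the pose commanded when the call began; what a row does not reach only later rows make up. A row lasts 1/12 s, in which the tool goes at most 41.7 mm and 7.16 degrees, less where a joint would pass 70% of its speed; a pose out of reach is approached as far as the arm can. A call with a gripper value outside its range is refused whole. OPENING is the closure in counts, from 0 (fully open) to 255 (shut), set as the call begins (- or left out, the last holds). The fingers move at their own pace and stop on an object; FORCE is the grip in N (left out, the last holds). Time passes only in rows, so rows that repeat a pose let the fingers close. It gives the time, the measured TCP pose, the force, the opening and the grip force at its end, in the units of the state.
- get_obs(): the state, without advancing time (a new reading comes with each control period).
- camera(name): name is "side" or "top" or "wrist"; returns a dict with "frame" (384x512x3 uint8, red, green, blue), "fx", "fy", "cx", "cy" (pixels), "extrinsics" (4x4, takes a point from world to camera coordinates). Camera axes: x right, y down, z forward; pixel columns grow to the right and rows downward; lengths in m; the calibration is good to about 2 mm. The wrist camera is an equidistant fisheye: a pixel r from the principal point sees the ray r / f radians off the axis. A picture is of the moment at which its call begins. There is no depth.
- hand_in(): hands the job in; it is judged then, once.
The state is a dict: "clock": time; "joint_pos": joint angles; "joint_velocities": joint speeds; "tau": joint torques, N m; "position": TCP position; "ee_rot": TCP orientation; "ft_force": force on the tool from outside, world axes, zero at the start; "torque": the same for the moment, N m; "grip_width": opening from 0.0 (shut) to 1.0 (fully open); "grasp_force": force on a finger pad.
Only numpy, scipy, OpenCV 4.12 (cv2) and the standard library are available. Lean on these libraries where they do the work, as an engineer would, in place of code of your own. Each camera call takes 0.05 s, during which the arm holds its last target. There are 200 camera calls.

## Task

Draw the sliding cover of the grey marker caddy all the way out so that both compartments are open, then drop the two tall marker pens into the caddy cap-down, the way they stand now, one in each compartment and right down to the bottom. Leave the cover drawn out, and do not knock over the short vials that stand among the pens.

Things in the scene. Friction and masses are not known exactly. Their poses are not given: they have to be found in the camera images.
- caddy: narrow grey plastic marker caddy, fixed to the bench, 100 long (its x) by 46 wide (its y), walls 95 high, with aluminium guide strips and lips along both sides up to 104. Sizes in mm. Origin: centre of its underside; its x axis points away from the robot (within about 20 degrees), z up. Its two square compartments, 30 by 30, lie in a row along x, 40 apart, divided by a 10 wall; inner floor 5 above the bench.
- compartment_front (a point): centre of the mouth of the compartment nearer the robot, at the 95 high rim (caddy x = -11, y = 0). The cover lies above it until drawn out.
- compartment_rear (a point): centre of the mouth of the compartment farther from the robot, at the 95 high rim (caddy x = +29, y = 0). The cover lies above it until drawn out.
- cover (a joint): travel in m of the flat aluminium cover (95 x 39 x 4, top face 100 above the bench) in its channel: 0 fully in, up to 0.078 fully drawn out towards the robot (caddy -x). Sliding friction about 2 N; it stays where it is left. Starts between 0 and 0.015. Both compartments are wholly open from about 0.071.
- cover_tab (a point): centre of the cover's upright pull tab at its end nearer the robot: a plate 8 thick along caddy x, 32 wide along caddy y, standing 36 above the cover (100 to 136 above the bench; this point is at 118). Axes as the caddy's. It can be pinched from above with one finger in front and one behind.
- pen_a_mid (a point): The first of two identical pens; it is a jumbo marker pen standing cap-down on the bench: 135 long, grey barrel 18 diameter, black cap at its lower end 22 diameter and 45 tall, black plug 15 diameter on the top 8; about 40 g. This point is on its axis, half-way up (67.5 above the foot); z runs from cap to top.
- pen_b_mid (a point): The second of two identical pens; it is a jumbo marker pen standing cap-down on the bench: 135 long, grey barrel 18 diameter, black cap at its lower end 22 diameter and 45 tall, black plug 15 diameter on the top 8; about 40 g. This point is on its axis, half-way up (67.5 above the foot); z runs from cap to top.
- vial_1_mid (a point): a short capped sample vial standing on the bench, 60 tall, 28 diameter, cap 31 diameter; point on its axis, half-way up. A bystander: leave it standing.
- vial_2_mid (a point): a short capped sample vial standing on the bench, 60 tall, 28 diameter, cap 31 diameter; point on its axis, half-way up. A bystander: leave it standing.
- vial_3_mid (a point): a short capped sample vial standing on the bench, 60 tall, 28 diameter, cap 31 diameter; point on its axis, half-way up. A bystander: leave it standing.
- pen_a: the first pen's body, origin at the centre of its foot (cap end), z from cap to top
- pen_b: the second pen's body, origin at the centre of its foot (cap end), z from cap to top

How it is judged:
By the outcome, as a careful person would: the job done as asked, in the order asked, and still so for the second after the job is handed in, with the robot touching nothing.
It also fails if it takes over 64 s, if anything falls off the work surface, if the arm or the gripper's body presses on something with over 40 N, if the wrist force passes 120 N, or if a joint passes its speed limit or range.

## Working session

There is one attempt and no reset: what is moved stays moved. The work goes in short steps, Python scripts to look and compute and a shell command to move; the robot and the scene stay as the last step left them, time stands still between calls to the robot, and variables do not carry over. Pictures are saved under pics/ and viewed, at most 10 in all, crops included, and the job is handed in when it is done.

```bash
mkdir -p pics; ls; python3 - <<'E'
from workcell import *
import cv2,pickle,numpy as np
d={}
for n in("top","side","wrist"):
    c=camera(n);d[n]=c;print(n,c['fx'],c['fy'],c['cx'],c['cy'],np.round(c['extrinsics'],4).tolist())
pickle.dump(d,open('c0.pkl','wb'))
a=np.hstack([d['top']['frame'],d['side']['frame']])[...,::-1]
cv2.imwrite('pics/top0.png',cv2.resize(d['top']['frame'][...,::-1],(800,600),interpolation=cv2.INTER_CUBIC))
cv2.imwrite('pics/side0.png',cv2.resize(d['side']['frame'][...,::-1],(800,600),interpolation=cv2.INTER_CUBIC))
o=get_obs();print(o)
E
```

```text
pics
top 420.30607457395035 420.30607457395035 254.33673466205707 190.29099146327198 [[0.0076, -0.9994, -0.0323, -0.0348], [-0.9923, -0.0036, -0.1237, 0.5239], [0.1235, 0.033, -0.9918, 0.9375], [0.0, 0.0, 0.0, 1.0]]
side 477.1640682060322 477.1640682060322 259.4044649049429 184.8250825953197 [[0.7829, -0.6221, -0.0042, -0.431], [-0.4944, -0.618, -0.6113, 0.2889], [0.3777, 0.4806, -0.7914, 0.9137], [0.0, 0.0, 0.0, 1.0]]
wrist 297.3186396354542 297.3186396354542 255.14767783704232 194.70764199310224 [[0.45, 0.893, -0.0008, -0.6243], [0.8588, -0.4325, 0.2747, -0.0354], [0.245, -0.1243, -0.9615, 0.3783], [0.0, 0.0, 0.0, 1.0]]
{'clock': 0.15, 'joint_pos': array([-1.12657538,  0.33272509, -0.06468794,  1.46072319,  0.02157713,
        1.34986619, -0.08849652]), 'joint_velocities': array([-0.00092455, -0.00133337,  0.00058562, -0.00130905, -0.00012819,
       -0.00117133,  0.00037574]), 'tau': array([ 1.24281654e-03, -6.25829530e+01,  4.93952190e-02, -3.91852498e+01,
        1.62020791e-02,  7.49113300e-03,  1.66206087e-05]), 'position': array([0.28115426, 0.55787943, 0.21541171]), 'ee_rot': array([ 2.31295148e-01,  9.72883493e-01, -5.02592585e-04, -1.07436041e-04]), 'ft_force': array([-0.8654557 , -0.24269527, -0.09370031]), 'torque': array([-0.01260344, -0.02484256,  0.01700019]), 'grasp_force': 0.0, 'grip_width': 1.0000306250118383}
```

View pics/top0.png

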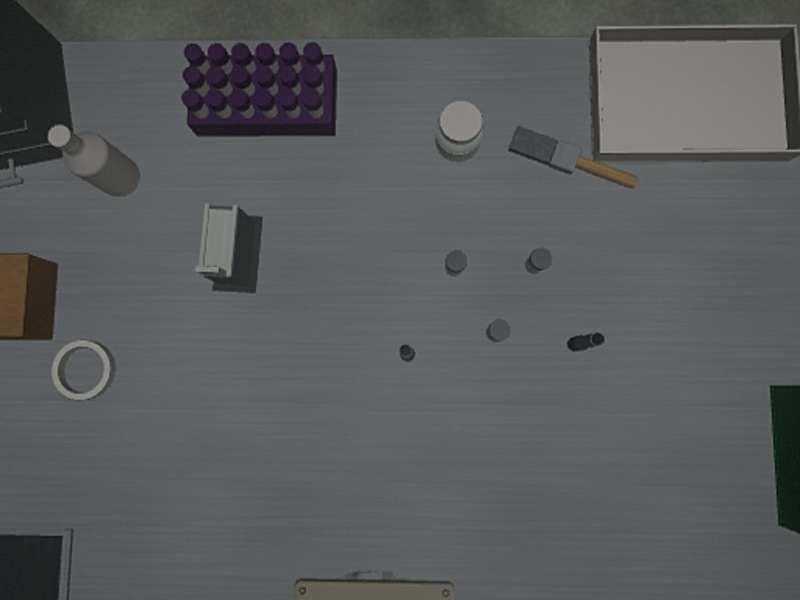

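View pics/side0.png

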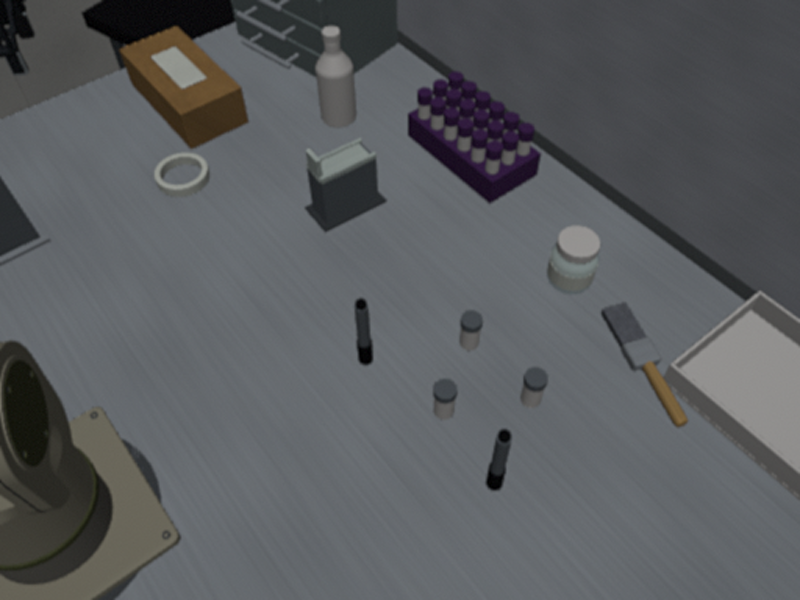

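The top view shows the caddy at about (218,242), the pens at (406,352) and (585,341), and the vials at (456,262), (540,260) and (499,330). In the side view the caddy is at (345,185) with its tab at (315,160). The pens stand at (363,330) and (500,460). I'll zoom in next.

```bash
python3 - <<'E'
import cv2,pickle,numpy as np
d=pickle.load(open('c0.pkl','rb'))
def crop(n,u,v,w,h,s):
    f=d[n]['frame'][v:v+h,u:u+w,::-1]
    g=cv2.resize(f,None,fx=s,fy=s,interpolation=cv2.INTER_CUBIC)
    g=cv2.convertScaleAbs(g,alpha=1.8)
    for k in range(0,w,10): cv2.line(g,(k*s,0),(k*s,6),(0,0,255),1); cv2.putText(g,str(u+k),(k*s,16),0,.33,(0,255,255),1)
    for k in range(0,h,10): cv2.line(g,(0,k*s),(6,k*s),(0,0,255),1); cv2.putText(g,str(v+k),(7,k*s+4),0,.33,(0,255,255),1)
    return g
cv2.imwrite('pics/caddy.png',np.hstack([crop('top',118,124,57,66,7),crop('side',192,86,57,66,7)]))
# pens
r1=np.hstack([crop('top',245,205,50,45,6),crop('side',210,185,50,58,6)[:270]]) 
A=crop('top',248,205,40,45,6);B=crop('side',215,185,40,55,6)
C=crop('top',355,200,40,45,6);D=crop('side',300,268,40,55,6)
pad=lambda x:cv2.copyMakeBorder(x,0,330-x.shape[0],0,0,cv2.BORDER_CONSTANT)
E_=crop('top',280,153,80,68,4)
row2=crop('side',272,194,85,67,4)
top=np.hstack([pad(A),pad(B),np.zeros((330,320,3),np.uint8)]);top[:270,480:800]=cv2.copyMakeBorder(E_,0,2,0,0,cv2.BORDER_CONSTANT)[:270,:320] if E_.shape[0]<270 else E_[:270,:320]
cv2.imwrite('pics/pens.png',np.hstack([pad(A),pad(B)])[:600]); 
p=np.vstack([np.hstack([pad(A),pad(B)])[:, :480],np.hstack([pad(C),pad(D)])[:,:480]])
cv2.imwrite('pics/pens.png',p[:660] if p.shape[0]<=600 else cv2.resize(p,(436,600)))
p=np.hstack([pad(A)[:,:200],pad(B)[:,:200],pad(C)[:,:200],pad(D)[:,:200]])
p=np.vstack([p,cv2.copyMakeBorder(np.hstack([E_[:270],row2[:268][:E_.shape[0]] if 0 else cv2.resize(row2,(340,268))[:min(270,E_.shape[0])]]),0,0,0,800-660,cv2.BORDER_CONSTANT)[:270]])
cv2.imwrite('pics/pens.png',p);print(p.shape)
E
```

```text
Traceback (most recent call last):
ValueError: all the input array dimensions except for the concatenation axis must match exactly, but along dimension 0, the array at index 0 has size 270 and the array at index 1 has size 268
```

View pics/caddy.png

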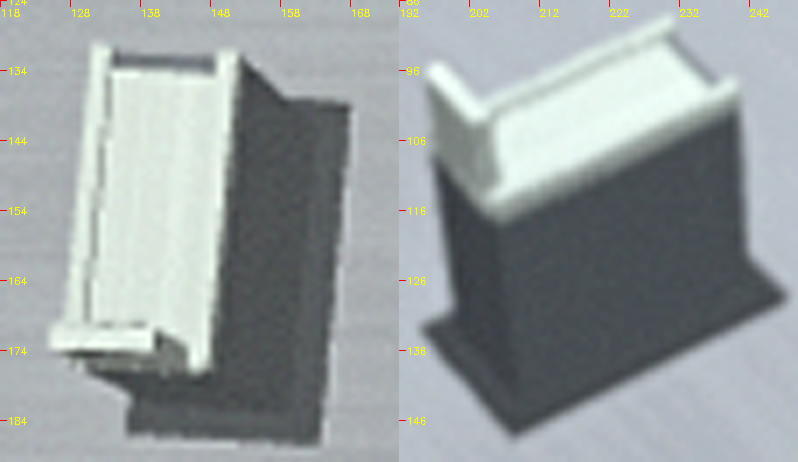

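View pics/pens.png

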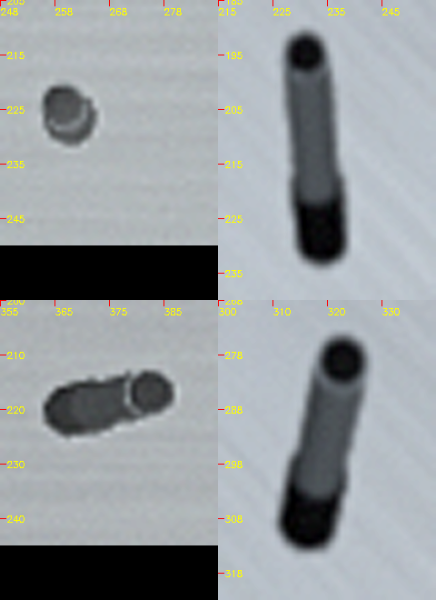

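Zoomed, the caddy's outer rail corners and the tab top are clear. The plug tops are at about (259,223) top and (230,194) side for pen A, and (382,216) top and (322,278) side for pen B. Next I triangulate and fit the caddy.

```bash
cat > h.py <<'E'
import numpy as np
def proj(c,P):
    q=np.c_[np.atleast_2d(P),np.ones(len(np.atleast_2d(P)))]@c['extrinsics'].T
    return np.c_[c['fx']*q[:,0]/q[:,2]+c['cx'],c['fy']*q[:,1]/q[:,2]+c['cy']]
def atz(c,u,v,z):
    R,t=c['extrinsics'][:3,:3],c['extrinsics'][:3,3]
    r=R.T@[(u-c['cx'])/c['fx'],(v-c['cy'])/c['fy'],1];o=-R.T@t
    return o+r*(z-o[2])/r[2]
E
python3 - <<'E'
import pickle,numpy as np
from scipy.optimize import least_squares as LS
from h import *
d=pickle.load(open('c0.pkl','rb'));T,S=d['top'],d['side']
def tri(a,b):
    s=LS(lambda p:np.r_[proj(T,p)[0]-a,proj(S,p)[0]-b],[.5,0,.1]);return s.x.round(4),s.fun.round(2)
print('A',tri((259.05,223.4),(230.45,194.0)),atz(T,259.05,223.4,.135),atz(S,230.45,194,.135))
print('B',tri((382.4,216.2),(322.2,278.5)),atz(T,382.4,216.2,.135),atz(S,322.2,278.5,.135))
for a,b in (((456,262),(472,321)),((540,260),(535,378)),((499,330),(445,391))):
    print('vial',tri(np.array(a)/1.5625-.2,np.array(b)/1.5625-.2))
ct=lambda x,y:np.array([118+(x+.5)/7-.5,124+(y+.5)/7-.5]);cs=lambda x,y:np.array([192+(x-399+.5)/7-.5,86+(y+.5)/7-.5])
print('tab',tri(ct(104,338),cs(458,92)))
obs=[(T,ct(92,43),(.05,.023)),(T,ct(240,50),(.05,-.023)),(T,ct(210,372),(-.05,-.023)),(S,cs(738,80),(.05,-.023)),(S,cs(668,16),(.05,.023))]
def f(p,zfree=True):
    c,s=np.cos(p[2]),np.sin(p[2]);return np.concatenate([proj(k,[p[0]+c*x-s*y,p[1]+s*x+c*y,p[3]])[0]-o for k,o,(x,y) in obs])
s=LS(f,[.65,.25,0,.1]);print('caddy',s.x,s.fun.round(2))
tab=[ct(50,348),ct(53,325),ct(157,327),ct(155,350)]
P=np.array([atz(T,*t,.136) for t in tab]);print('tab@.136',P.round(4),P.mean(0))
c,sn=np.cos(s.x[2]),np.sin(s.x[2]);dd=P.mean(0)[:2]-s.x[:2];print('tab in caddy',c*dd[0]+sn*dd[1],-sn*dd[0]+c*dd[1])
E
```

```text
A (array([ 0.4426, -0.0448,  0.1301]), array([-0.24,  0.41,  0.46, -0.06])) [ 0.44326422 -0.04543053  0.135     ] [ 0.43987795 -0.04747341  0.135     ]
B (array([ 0.4587, -0.2956,  0.1305]), array([-0.27,  0.44,  0.44, -0.09])) [ 0.45934504 -0.29500143  0.135     ] [ 0.45612831 -0.29665201  0.135     ]
vial (array([ 0.5743, -0.117 ,  0.0541]), array([ 0.17, -0.28, -0.3 ,  0.06]))
vial (array([ 0.577 , -0.2375,  0.0561]), array([ 0.16, -0.26, -0.28,  0.07]))
vial (array([ 0.4752, -0.1776,  0.0518]), array([-0.08,  0.13,  0.13, -0.02]))
tab (array([0.5485, 0.2194, 0.1373]), array([-0.09,  0.15,  0.19, -0.02]))
caddy [ 0.59506898  0.21625964 -0.04981644  0.10759775] [ 0.06  0.41 -0.27  0.41 -0.04 -0.33  0.5   0.43  0.09 -0.61]
tab@.136 [[0.5459 0.2358 0.136 ]
 [0.5529 0.2352 0.136 ]
 [0.5523 0.2038 0.136 ]
 [0.5454 0.2041 0.136 ]] [0.5491426 0.219745  0.136    ]
tab in caddy -0.04604296391704053 0.0011940865137453987
```

Pens and caddy agree with the stated heights to within about 5 mm. The cover is nearly fully in, with the tab at about (0.549, 0.220) and yaw about -0.04. I'll hover over the tab.

```bash
python3 -m inch '[{"slide":[0.13,-0.17,0],"yaw":-0.57},{"slide":[0.13,-0.17,0],"yaw":-0.57},{"slide":[0.13,-0.17,0],"yaw":-0.57},{"slide":[0.13,-0.17,0],"yaw":-0.57},{"slide":[0.13,-0.17,0],"yaw":-0.57},{"slide":[0.267,-0.338,0],"yaw":-1.144},{"slide":[0.267,-0.338,0],"yaw":-1.144},{"slide":[0.267,-0.338,0],"yaw":-1.144},{"slide":[0.267,-0.338,0],"yaw":-1.144},{"slide":[0.267,-0.338,0],"yaw":-1.144},{"slide":[0.267,-0.338,0],"yaw":-1.144},{"slide":[0.267,-0.338,0],"yaw":-1.144},{"slide":[0.267,-0.338,0],"yaw":-1.144},{"slide":[0.267,-0.338,0],"yaw":-1.144}]' 0 40
cat >> h.py <<'E'
def fproj(c,P):
    q=np.c_[np.atleast_2d(P),np.ones(len(np.atleast_2d(P)))]@c['extrinsics'].T
    r=np.hypot(q[:,0],q[:,1]);th=np.arctan2(r,q[:,2])
    return np.c_[c['fx']*th*q[:,0]/r+c['cx'],c['fy']*th*q[:,1]/r+c['cy']]
E
python3 - <<'E'
from workcell import *
import cv2,pickle
from h import *
c=camera('wrist');pickle.dump(c,open('w1.pkl','wb'))
g=cv2.resize(c['frame'][...,::-1],(800,600),interpolation=cv2.INTER_CUBIC);g=cv2.convertScaleAbs(g,alpha=1.6)
def cad(x,y,z,p=(.5951,.2163,-.0498)):
    C,S=np.cos(p[2]),np.sin(p[2]);return [p[0]+C*x-S*y,p[1]+S*x+C*y,z]
P=[cad(a,b,.104) for a in(-.05,.05) for b in(-.023,.023)]+[cad(-.046+a,b,.136) for a in(-.004,.004) for b in(-.016,.016)]
for u,v in fproj(c,np.array(P)): cv2.circle(g,(int(u*1.5625),int(v*1.5625)),3,(0,0,255),1)
cv2.imwrite('pics/w1.png',g);print(get_obs()['position'],get_obs()['ee_rot'])
E
```

```text
clock: 1.32
position: [0.5475, 0.2214, 0.2157]
ee_rot: [0.72, 0.693, -0.0, -0.0]
ft_force: [0.2, 0.6, 0.5]
grip_width: 0.997
grasp_force: 0.0
[0.54732124 0.22177914 0.2158101 ] [ 7.20221000e-01  6.93744585e-01 -7.46264914e-05 -3.95765927e-04]
```

View pics/w1.png

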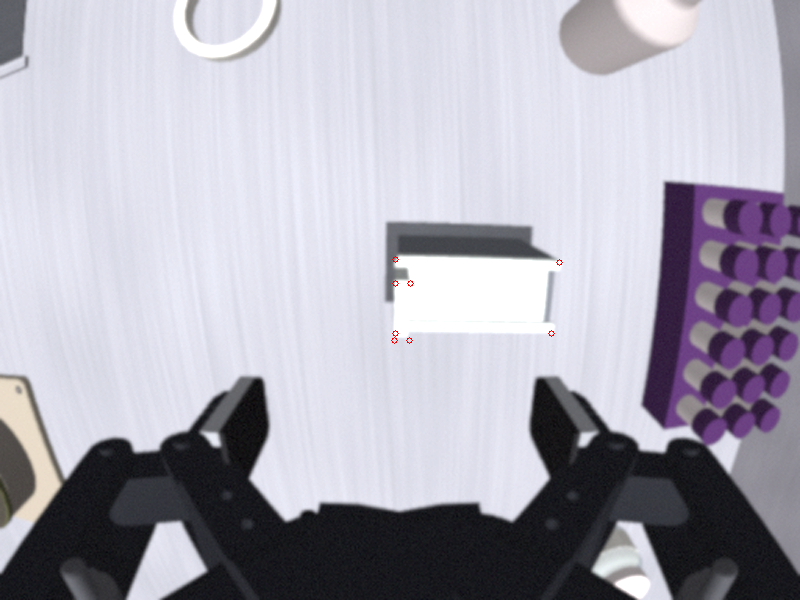

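The wrist picture shows the predicted caddy and tab points (red) falling within 1–2 px on the real edges; the tab is at about (402,310). I'll descend, then close.

```bash
python3 -m inch '[{"slide":[0,-0.002,-0.035],"yaw":0},{"slide":[0,-0.002,-0.06],"yaw":0},{"slide":[0,-0.002,-0.08],"yaw":0},{"slide":[0,-0.002,-0.097],"yaw":0},{"slide":[0,-0.002,-0.097],"yaw":0},{"slide":[0,-0.002,-0.097],"yaw":0}]' 0 40
python3 -m inch '[{"slide":[0,0,0],"yaw":0},{"slide":[0,0,0],"yaw":0},{"slide":[0,0,0],"yaw":0},{"slide":[0,0,0],"yaw":0},{"slide":[0,0,0],"yaw":0},{"slide":[0,0,0],"yaw":0},{"slide":[0,0,0],"yaw":0},{"slide":[0,0,0],"yaw":0},{"slide":[0,0,0],"yaw":0},{"slide":[0,0,0],"yaw":0}]' 255 30
```

```text
clock: 1.87
position: [0.5473, 0.2192, 0.1188]
ee_rot: [0.72, 0.694, -0.001, -0.0]
ft_force: [-0.5, 0.7, 0.3]
grip_width: 0.998
grasp_force: 0.0
clock: 2.7
position: [0.5484, 0.2182, 0.1192]
ee_rot: [0.721, 0.693, 0.0, 0.0]
ft_force: [-1.2, 0.5, 2.9]
grip_width: 0.071
grasp_force: 29.5
```

```bash
python3 -m inch '[{"slide":[-0.008,0.0004,0],"yaw":0},{"slide":[-0.018,0.0008,0],"yaw":0},{"slide":[-0.028,0.0013,0],"yaw":0},{"slide":[-0.038,0.0017,0],"yaw":0},{"slide":[-0.048,0.0022,0],"yaw":0},{"slide":[-0.058,0.0026,0],"yaw":0},{"slide":[-0.066,0.003,0],"yaw":0},{"slide":[-0.072,0.0033,0],"yaw":0},{"slide":[-0.076,0.0035,0],"yaw":0},{"slide":[-0.079,0.0036,0],"yaw":0},{"slide":[-0.079,0.0036,0],"yaw":0},{"slide":[-0.079,0.0036,0],"yaw":0}]'
```

```text
clock: 3.7
position: [0.4716, 0.2222, 0.1194]
ee_rot: [0.721, 0.693, 0.002, 0.001]
ft_force: [13.8, 7.2, -6.0]
grip_width: 0.066
grasp_force: 30.0
```

```bash
python3 -m inch '[{"slide":[0,0,0],"yaw":0},{"slide":[0,0,0],"yaw":0},{"slide":[0,0,0],"yaw":0},{"slide":[0,0,0],"yaw":0},{"slide":[0,0,0],"yaw":0},{"slide":[0,0,0],"yaw":0},{"slide":[0,0,0.03],"yaw":0},{"slide":[0,0,0.07],"yaw":0},{"slide":[0,0,0.11],"yaw":0},{"slide":[0,0,0.13],"yaw":0},{"slide":[0,0,0.13],"yaw":0}]' 0
python3 - <<'E'
from workcell import *
import cv2,pickle
from h import *
c=camera('wrist');s=camera('side');pickle.dump((c,s),open('w2.pkl','wb'))
g=cv2.resize(c['frame'][...,::-1],(800,600),interpolation=cv2.INTER_CUBIC)
u,v=[int(t) for t in fproj(c,[[.57,.218,.1]])[0]];u=max(65,u);v=max(50,v)
print(u,v)
a=cv2.resize(c['frame'][v-50:v+50,u-65:u+65,::-1],(780,600),interpolation=cv2.INTER_CUBIC)
cv2.imwrite('pics/w2.png',a)
E
```

```text
clock: 4.62
position: [0.4711, 0.2227, 0.2543]
ee_rot: [0.721, 0.693, 0.004, 0.001]
ft_force: [0.1, -0.6, 0.1]
grip_width: 0.997
grasp_force: 0.0
343 178
```

View pics/w2.png

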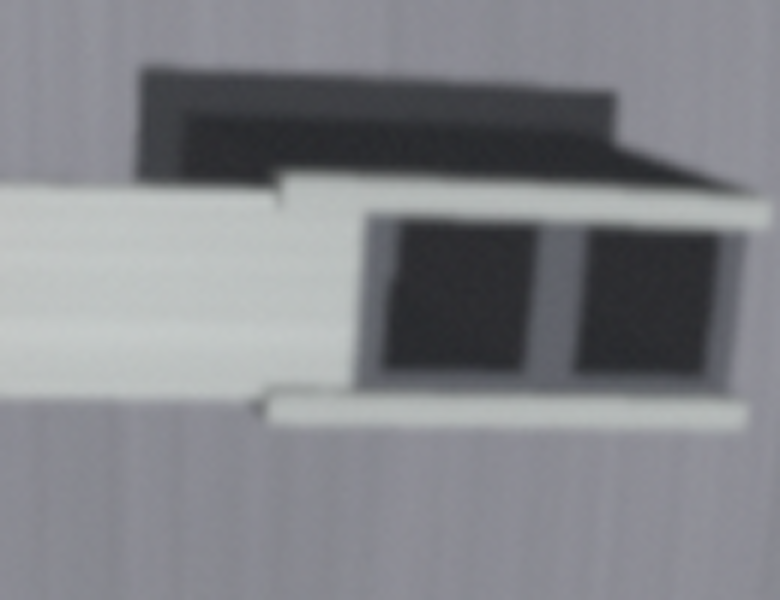

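Drawn out: both compartments are fully open, at crop (460,295) and (647,302), with a strip of rim showing in front of the front one. Next I compute the compartment centres from this view.

```bash
python3 - <<'E'
import pickle,numpy as np
from scipy.optimize import least_squares as LS
from h import *
c,s=pickle.load(open('w2.pkl','rb'))
m=lambda x,y:np.array([278+(x+.5)/6-.5,128+(y+.5)/6-.5])
o=[(m(400,222),-.026,.015,.095),(m(535,228),.004,.015,.095),(m(525,370),.004,-.015,.095),(m(385,365),-.026,-.015,.095),
(m(587,230),.014,.015,.095),(m(718,235),.044,.015,.095),(m(704,373),.044,-.015,.095),(m(575,373),.014,-.015,.095),
(m(280,174),-.05,.023,.104),(m(768,200),.05,.023,.104),(m(748,402),.05,-.017,.104),(m(266,428),-.05,-.023,.104),(m(748,428),.05,-.023,.104)]
def w(p,x,y):C,S=np.cos(p[2]),np.sin(p[2]);return p[0]+C*x-S*y,p[1]+S*x+C*y
def f(p): return np.concatenate([fproj(c,[[*w(p,x,y),z+p[3]]])[0]-q for q,x,y,z in o])
for fz in(0,1):
    r=LS(lambda p:f(np.r_[p[:3],p[3]*fz]),[.595,.216,-.05,0]);p=r.x;print(p,np.abs(r.fun).max(),np.sqrt((r.fun**2).mean()),'front',w(p,-.011,0),'rear',w(p,.029,0))
print(r.fun.reshape(-1,2).round(1))
E
```

```text
[ 0.59551017  0.21792571 -0.05247597  0.        ] 1.341088503289626 0.6862228688921667 front (np.float64(0.584525315007619), np.float64(0.21850268380022392)) rear (np.float64(0.6244702530946461), np.float64(0.21640460820016372))
[ 0.59692011  0.21709728 -0.05208632 -0.00352241] 1.2210028425356256 0.6361289090143167 front (np.float64(0.5859350324862643), np.float64(0.2176699738169703)) rear (np.float64(0.6258807850501544), np.float64(0.21558746280752542))
[[-1.  -0.7]
 [ 0.8 -0.8]
 [ 0.1  0.7]
 [-0.5  1.2]
 [-0.1 -0.8]
 [ 0.4 -0.7]
 [-0.1  0.7]
 [-0.6  0.4]
 [ 0.9  0.8]
 [ 0.5  0. ]
 [-0.2 -0.5]
 [ 0.5 -0.6]
 [-0.8  0. ]]
```

```bash
python3 -m inch '[{"slide":[-0.015,-0.14,0],"yaw":0.8},{"slide":[-0.015,-0.14,0],"yaw":0.8},{"slide":[-0.015,-0.14,0],"yaw":0.8},{"slide":[-0.015,-0.14,0],"yaw":0.8},{"slide":[-0.015,-0.14,0],"yaw":0.8},{"slide":[-0.015,-0.14,0],"yaw":0.8},{"slide":[-0.029,-0.268,0],"yaw":1.56},{"slide":[-0.029,-0.268,0],"yaw":1.56},{"slide":[-0.029,-0.268,0],"yaw":1.56},{"slide":[-0.029,-0.268,0],"yaw":1.56},{"slide":[-0.029,-0.268,0],"yaw":1.56},{"slide":[-0.029,-0.268,0],"yaw":1.56},{"slide":[-0.029,-0.268,0],"yaw":1.56},{"slide":[-0.029,-0.268,0],"yaw":1.56},{"slide":[-0.029,-0.268,0],"yaw":1.56},{"slide":[-0.029,-0.268,0],"yaw":1.56}]' 0
cat > see.py <<'E'
from workcell import *
import cv2,sys
from h import *
c=camera('wrist');g=cv2.convertScaleAbs(cv2.resize(c['frame'][...,::-1],(768,576),interpolation=cv2.INTER_CUBIC),alpha=1.4)
for a in sys.argv[2:]:
    for u,v in fproj(c,[[float(t) for t in a.split(',')]]): cv2.circle(g,(int(u*1.5),int(v*1.5)),4,(0,0,255),1);print(a,u*1.5,v*1.5)
cv2.imwrite(sys.argv[1],g);o=get_obs();print(o['clock'],o['position'],o['ee_rot'],o['joint_pos'].round(2))
import pickle;pickle.dump(c,open('last.pkl','wb'))
E
python3 see.py pics/w3.png .443,-.0455,.135 .443,-.0455,0 .4587,-.2956,.135 .4587,-.2956,0
```

```text
clock: 6.05
position: [0.4399, -0.0461, 0.2484]
ee_rot: [0.027, 1.0, -0.0, -0.001]
ft_force: [1.0, 0.1, 0.2]
grip_width: 1.004
grasp_force: 0.0
.443,-.0455,.135 384.0475231598656 285.4741188286913
.443,-.0455,0 383.56655371636964 247.5708194686
.4587,-.2956,.135 66.56788021264413 322.57445241345306
.4587,-.2956,0 144.11506231218328 279.549068914868
6.1 [ 0.43998235 -0.04617045  0.24851416] [ 2.67354393e-02  9.99642415e-01 -1.34630852e-04 -4.90263295e-04] [-0.63 -0.15  0.58  1.89  0.08  1.38  1.45]
```

View pics/w3.png

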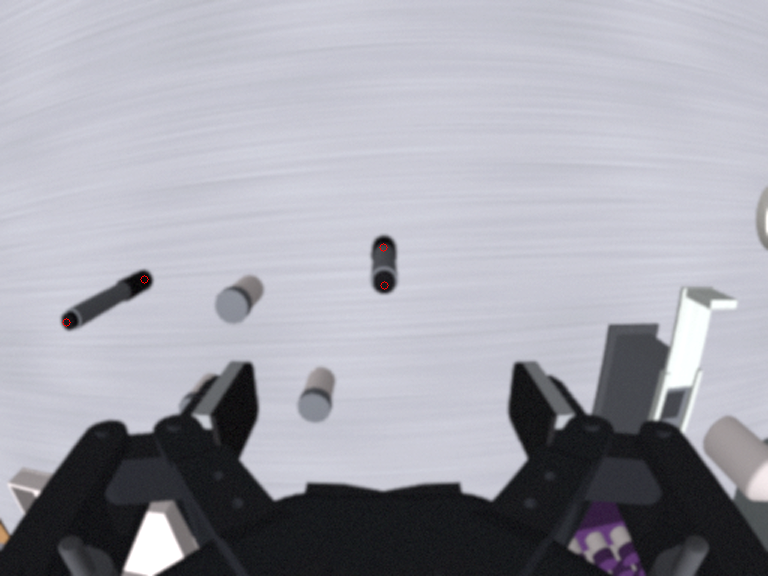

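The predicted points fall on the pens: A's plug is at (384,281) and B's at (68,320), so x is about 1.5 mm lower than I estimated. Grasping pen A.

```bash
python3 -m inch '[{"slide":[0.001,0,-0.035],"yaw":0},{"slide":[0.001,0,-0.075],"yaw":0},{"slide":[0.001,0,-0.11],"yaw":0},{"slide":[0.001,0,-0.135],"yaw":0},{"slide":[0.001,0,-0.144],"yaw":0},{"slide":[0.001,0,-0.144],"yaw":0},{"slide":[0.001,0,-0.144],"yaw":0}]' 0
python3 -m inch '[{"slide":[0,0,0],"yaw":0},{"slide":[0,0,0],"yaw":0},{"slide":[0,0,0],"yaw":0},{"slide":[0,0,0],"yaw":0},{"slide":[0,0,0],"yaw":0},{"slide":[0,0,0],"yaw":0},{"slide":[0,0,0],"yaw":0},{"slide":[0,0,0],"yaw":0},{"slide":[0,0,0],"yaw":0},{"slide":[0,0,0],"yaw":0}]' 255 25
```

```text
clock: 6.68
position: [0.4417, -0.0463, 0.1059]
ee_rot: [0.026, 1.0, -0.0, 0.0]
ft_force: [0.3, -0.8, 1.0]
grip_width: 1.001
grasp_force: 0.0
clock: 7.52
position: [0.4417, -0.0462, 0.1054]
ee_rot: [0.025, 1.0, 0.0, 0.0]
ft_force: [-0.0, 0.1, 5.5]
grip_width: 0.183
grasp_force: 24.5
```

```bash
python3 -m inch '[{"slide":[0,0,0.03],"yaw":0},{"slide":[0,0,0.06],"yaw":0},{"slide":[0,0,0.1],"yaw":0},{"slide":[0,0,0.14],"yaw":0},{"slide":[0.005,0.007,0.16],"yaw":0},{"slide":[0.02,0.028,0.165],"yaw":0},{"slide":[0.037,0.053,0.165],"yaw":0},{"slide":[0.055,0.079,0.165],"yaw":0},{"slide":[0.073,0.105,0.165],"yaw":0},{"slide":[0.091,0.131,0.165],"yaw":0},{"slide":[0.109,0.157,0.165],"yaw":0},{"slide":[0.127,0.183,0.165],"yaw":0},{"slide":[0.145,0.209,0.165],"yaw":0},{"slide":[0.163,0.234,0.165],"yaw":0},{"slide":[0.176,0.252,0.165],"yaw":0},{"slide":[0.1835,0.262,0.165],"yaw":0},{"slide":[0.1835,0.262,0.165],"yaw":0},{"slide":[0.1835,0.262,0.165],"yaw":0}]'
cat > side.py <<'E'
from workcell import *
import cv2,pickle,sys
from h import *
s=camera('side');t=camera('top');pickle.dump((s,t),open(sys.argv[1][:-4].replace('/','_')+'.pkl','wb'))
f=lambda c,w,h,k,off=(0,0):(lambda u,v:cv2.resize(c['frame'][max(0,v-h//2):max(0,v-h//2)+h,max(0,u-w//2):max(0,u-w//2)+w,::-1],(w*k,h*k),interpolation=cv2.INTER_CUBIC))(*proj(c,[.605,.217,.12])[0].astype(int))
g=np.hstack([f(s,80,110,5),f(t,80,110,5)]);cv2.imwrite(sys.argv[1],cv2.convertScaleAbs(g,alpha=1.8))
o=get_obs();print(o['clock'],o['position'],o['ee_rot'],o['grip_width'])
print([ (max(0,int(proj(c,[.605,.217,.12])[0][0])-40),max(0,int(proj(c,[.605,.217,.12])[0][1])-55)) for c in(s,t)])
E
python3 side.py pics/s4.png
```

```text
clock: 9.02
position: [0.6245, 0.2156, 0.269]
ee_rot: [0.025, 1.0, -0.001, -0.001]
ft_force: [0.6, -1.2, -0.2]
grip_width: 0.186
grasp_force: 24.5
9.1167 [0.62454464 0.21435358 0.2700387 ] [ 2.60931019e-02  9.99659480e-01 -2.46532817e-04 -1.14966132e-04] 0.1854934623251884
[(180, 39), (97, 92)]
```

View pics/s4.png

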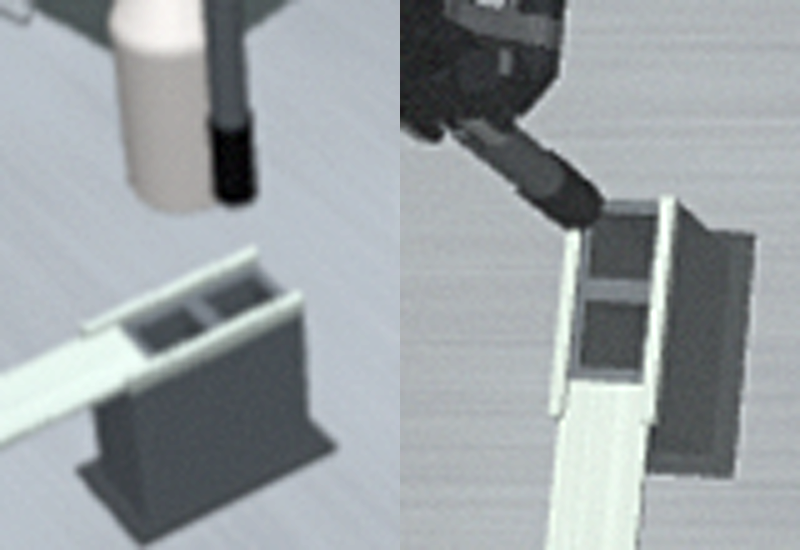

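Pen A hangs upright above the caddy. Its foot is at about crop (236,193) side and (578,203) top, and both compartments are clear. Next I check the foot position numerically.

```bash
python3 - <<'E'
import pickle
from h import *
from scipy.optimize import least_squares as LS
s,t=pickle.load(open('pics_s4.pkl','rb'))
ps=lambda P:((proj(s,P)-[180,39])*5+2).round(0).tolist()
pt=lambda P:((proj(t,P)-[97,92])*5+2+[400,0]).round(0).tolist()
th=np.linspace(0,2*np.pi,5)[:4]
for z in(.164,.209):
  P=np.array([[.6245+.011*np.cos(a),.2145+.011*np.sin(a),z] for a in th]);print(z,'side',ps(P),'top',pt(P))
C,S=np.cos(-.052),np.sin(-.052)
P=np.array([[.5962+C*x-S*y,.2175+S*x+C*y,.095] for x,y in((.014,.015),(.044,.015),(.044,-.015),(.014,-.015))]);print('rear',ps(P),pt(P))
E
```

```text
0.164 side [[256.0, 185.0], [223.0, 182.0], [218.0, 204.0], [251.0, 206.0]] top [[579.0, 181.0], [551.0, 208.0], [577.0, 234.0], [604.0, 208.0]]
0.209 side [[251.0, 107.0], [217.0, 105.0], [212.0, 126.0], [246.0, 128.0]] top [[542.0, 150.0], [512.0, 178.0], [539.0, 205.0], [569.0, 177.0]]
rear [[202.0, 298.0], [253.0, 274.0], [287.0, 307.0], [236.0, 332.0]] [[588.0, 278.0], [594.0, 212.0], [661.0, 215.0], [655.0, 282.0]]
```

The pen and the rear compartment both match the model to 1–2 mm. Lowering.

```bash
python3 -m inch '[{"slide":[0.0005,0,-0.02],"yaw":0},{"slide":[0.0005,0,-0.04],"yaw":0},{"slide":[0.0005,0,-0.052],"yaw":0},{"slide":[0.0005,0,-0.06],"yaw":0},{"slide":[0.0005,0,-0.068],"yaw":0},{"slide":[0.0005,0,-0.076],"yaw":0},{"slide":[0.0005,0,-0.084],"yaw":0},{"slide":[0.0005,0,-0.09],"yaw":0},{"slide":[0.0005,0,-0.09],"yaw":0}]'
```

```text
clock: 9.87
position: [0.6248, 0.2156, 0.1787]
ee_rot: [0.025, 1.0, -0.0, -0.001]
ft_force: [0.6, 0.1, 0.1]
grip_width: 0.188
grasp_force: 24.5
```

```bash
python3 -m inch '[{"slide":[0,0,-0.012],"yaw":0},{"slide":[0,0,-0.024],"yaw":0},{"slide":[0,0,-0.036],"yaw":0},{"slide":[0,0,-0.048],"yaw":0},{"slide":[0,0,-0.056],"yaw":0},{"slide":[0,0,-0.061],"yaw":0},{"slide":[0,0,-0.061],"yaw":0}]'
python3 -m inch '[{"slide":[0,0,0],"yaw":0},{"slide":[0,0,0],"yaw":0},{"slide":[0,0,0],"yaw":0},{"slide":[0,0,0],"yaw":0},{"slide":[0,0,0],"yaw":0},{"slide":[0,0,0],"yaw":0},{"slide":[0,0,0],"yaw":0},{"slide":[0,0,0.03],"yaw":0},{"slide":[0,0,0.07],"yaw":0},{"slide":[0,0,0.11],"yaw":0},{"slide":[0,0,0.14],"yaw":0},{"slide":[0,0,0.14],"yaw":0}]' 0
```

```text
clock: 10.45
position: [0.6246, 0.2155, 0.1175]
ee_rot: [0.025, 1.0, -0.0, -0.001]
ft_force: [0.5, 0.5, 0.1]
grip_width: 0.182
grasp_force: 24.5
clock: 11.45
position: [0.6277, 0.2161, 0.2668]
ee_rot: [0.025, 1.0, 0.002, 0.005]
ft_force: [0.8, 0.6, 0.8]
grip_width: 1.004
grasp_force: 0.0
```

```bash
python3 -m inch '[{"slide":[-0.005,-0.015,0],"yaw":0},{"slide":[-0.015,-0.045,0],"yaw":0},{"slide":[-0.026,-0.08,0],"yaw":0},{"slide":[-0.038,-0.115,0],"yaw":0},{"slide":[-0.049,-0.15,0],"yaw":0},{"slide":[-0.061,-0.185,0],"yaw":0},{"slide":[-0.072,-0.22,0],"yaw":0},{"slide":[-0.084,-0.255,0],"yaw":0},{"slide":[-0.095,-0.29,0],"yaw":0},{"slide":[-0.107,-0.325,0],"yaw":0},{"slide":[-0.118,-0.36,0],"yaw":0},{"slide":[-0.13,-0.395,0],"yaw":0},{"slide":[-0.141,-0.43,0],"yaw":0},{"slide":[-0.153,-0.465,0],"yaw":0},{"slide":[-0.162,-0.495,0],"yaw":0},{"slide":[-0.1675,-0.511,0],"yaw":0},{"slide":[-0.1675,-0.511,0],"yaw":0},{"slide":[-0.1675,-0.511,0],"yaw":0},{"slide":[-0.1675,-0.511,0],"yaw":0}]'
python3 see.py pics/w5.png .4575,-.2955,.135 .4575,-.2955,0
```

```text
clock: 13.03
position: [0.4582, -0.2943, 0.2589]
ee_rot: [0.025, 1.0, 0.0, -0.0]
ft_force: [-0.3, -0.1, 0.4]
grip_width: 1.004
grasp_force: 0.0
.4575,-.2955,.135 380.68406426358706 275.5174952871005
.4575,-.2955,0 381.1309054834327 241.41623424878992
13.0833 [ 0.45838682 -0.29397229  0.25889757] [ 2.45019042e-02  9.99699732e-01  3.18433756e-04 -1.87724170e-05] [-0.24  0.15  0.82  1.65 -0.11  1.39  2.12]
```

View pics/w5.png

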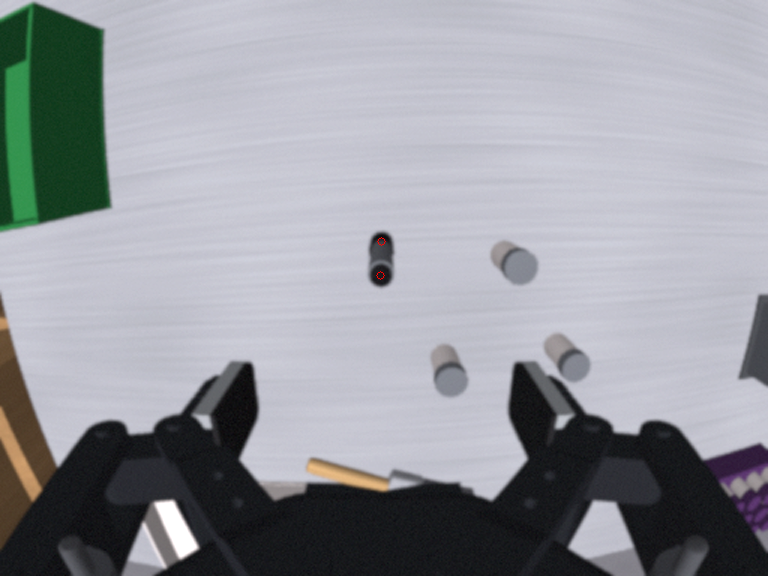

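```bash
python3 side.py pics/s6.png
```

```text
13.1833 [ 0.45842494 -0.29396542  0.25895551] [ 2.43034478e-02  9.99704599e-01  2.39413929e-04 -4.80988457e-06] 1.0019897521291699
[(180, 39), (97, 92)]
```

View pics/s6.png

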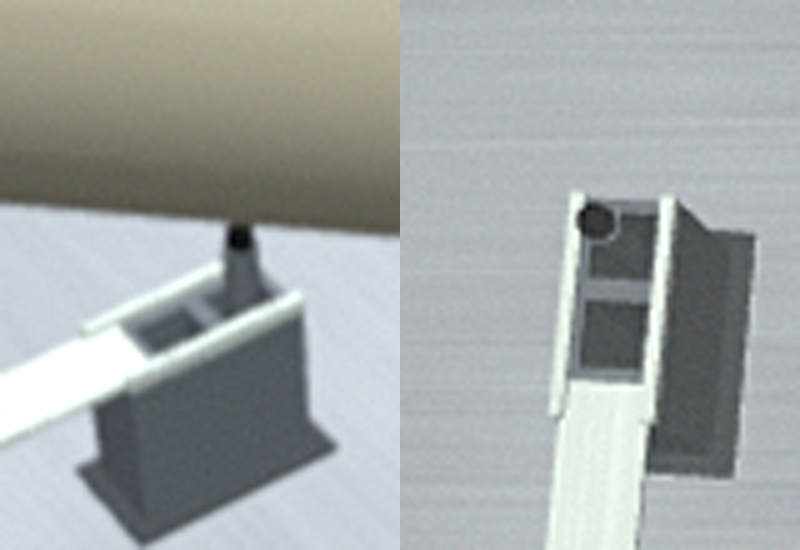

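Pen B sits exactly on the predicted points (380,275). Pen A stands in the rear compartment, with its plug at crop (239,238) side and (597,220) top. Grasping B, and checking A's height numerically.

```bash
python3 - <<'E'
import pickle
from h import *
from scipy.optimize import least_squares as LS
s,t=pickle.load(open('pics_s6.pkl','rb'))
a=np.array([180,39])+(np.array([239,238])-2)/5;b=np.array([97,92])+(np.array([597-400,220])-2)/5
r=LS(lambda p:np.r_[proj(s,p)[0]-a,proj(t,p)[0]-b],[.6,.2,.14]);print(r.x,r.fun)
E
python3 -m inch '[{"slide":[-0.001,-0.0015,-0.035],"yaw":0},{"slide":[-0.001,-0.0015,-0.075],"yaw":0},{"slide":[-0.001,-0.0015,-0.11],"yaw":0},{"slide":[-0.001,-0.0015,-0.135],"yaw":0},{"slide":[-0.001,-0.0015,-0.148],"yaw":0},{"slide":[-0.001,-0.0015,-0.1535],"yaw":0},{"slide":[-0.001,-0.0015,-0.1535],"yaw":0}]' 0
python3 -m inch '[{"slide":[0,0,0],"yaw":0},{"slide":[0,0,0],"yaw":0},{"slide":[0,0,0],"yaw":0},{"slide":[0,0,0],"yaw":0},{"slide":[0,0,0],"yaw":0},{"slide":[0,0,0],"yaw":0},{"slide":[0,0,0],"yaw":0},{"slide":[0,0,0],"yaw":0},{"slide":[0,0,0],"yaw":0},{"slide":[0,0,0],"yaw":0}]' 255 25
```

```text
[0.62582909 0.21578836 0.13609127] [ 0.41589288 -0.06075377 -0.18966905  0.31685377]
clock: 13.77
position: [0.4566, -0.2958, 0.1046]
ee_rot: [0.025, 1.0, 0.0, -0.001]
ft_force: [-0.9, -0.1, 0.3]
grip_width: 1.002
grasp_force: 0.0
clock: 14.6
position: [0.4571, -0.2969, 0.106]
ee_rot: [0.025, 1.0, -0.0, 0.0]
ft_force: [0.2, 1.6, 5.7]
grip_width: 0.19
grasp_force: 24.5
```

```bash
python3 -m inch '[{"slide":[0,0,0.03],"yaw":0},{"slide":[0,0,0.06],"yaw":0},{"slide":[0,0,0.1],"yaw":0},{"slide":[0,0,0.14],"yaw":0},{"slide":[0.002,0.008,0.165],"yaw":0},{"slide":[0.007,0.028,0.17],"yaw":0},{"slide":[0.014,0.056,0.17],"yaw":0},{"slide":[0.021,0.085,0.17],"yaw":0},{"slide":[0.029,0.115,0.17],"yaw":0},{"slide":[0.036,0.145,0.17],"yaw":0},{"slide":[0.044,0.175,0.17],"yaw":0},{"slide":[0.051,0.205,0.17],"yaw":0},{"slide":[0.059,0.235,0.17],"yaw":0},{"slide":[0.066,0.265,0.17],"yaw":0},{"slide":[0.074,0.295,0.17],"yaw":0},{"slide":[0.08,0.32,0.17],"yaw":0},{"slide":[0.085,0.34,0.17],"yaw":0},{"slide":[0.0875,0.35,0.17],"yaw":0},{"slide":[0.0875,0.35,0.17],"yaw":0}]'
python3 -m inch '[{"slide":[0.002,0.008,0],"yaw":0},{"slide":[0.007,0.028,0],"yaw":0},{"slide":[0.013,0.053,0],"yaw":0},{"slide":[0.02,0.08,0],"yaw":0},{"slide":[0.027,0.108,0],"yaw":0},{"slide":[0.033,0.132,0],"yaw":0},{"slide":[0.038,0.152,0],"yaw":0},{"slide":[0.0405,0.1635,0],"yaw":0},{"slide":[0.0405,0.1635,0],"yaw":0},{"slide":[0.0405,0.1635,0],"yaw":0},{"slide":[0.0405,0.1635,0],"yaw":0}]'
```

```text
clock: 16.18
position: [0.5442, 0.0556, 0.2748]
ee_rot: [0.024, 1.0, -0.0, -0.001]
ft_force: [0.5, 0.8, -1.4]
grip_width: 0.188
grasp_force: 24.5
clock: 17.1
position: [0.5851, 0.2143, 0.2759]
ee_rot: [0.027, 1.0, -0.0, 0.0]
ft_force: [-0.1, -0.8, -0.1]
grip_width: 0.183
grasp_force: 24.5
```

```bash
python3 -m inch '[{"slide":[0,0,0],"yaw":0},{"slide":[0,0,0],"yaw":0},{"slide":[0,0,-0.02],"yaw":0},{"slide":[0,0,-0.03],"yaw":0},{"slide":[0,0,-0.03],"yaw":0},{"slide":[0,0,-0.03],"yaw":0}]'; python3 -c "
from workcell import *
import pickle;c=camera('side'),camera('top');pickle.dump(c,open('b.pkl','wb'));print(get_obs()['position'])"
```

```text
clock: 17.6
position: [0.5844, 0.2164, 0.2452]
ee_rot: [0.026, 1.0, -0.0, -0.001]
ft_force: [-0.1, 0.5, 0.1]
grip_width: 0.189
grasp_force: 24.5
[0.58501976 0.21666535 0.2463278 ]
```

```bash
python3 -m inch '[{"slide":[0,0.001,-0.01],"yaw":0},{"slide":[0,0.001,-0.022],"yaw":0},{"slide":[0,0.001,-0.03],"yaw":0},{"slide":[0,0.001,-0.038],"yaw":0},{"slide":[0,0.001,-0.046],"yaw":0},{"slide":[0,0.001,-0.054],"yaw":0},{"slide":[0,0.001,-0.062],"yaw":0},{"slide":[0,0.001,-0.066],"yaw":0},{"slide":[0,0.001,-0.066],"yaw":0}]'
```

```text
clock: 18.45
position: [0.5843, 0.2176, 0.1783]
ee_rot: [0.025, 1.0, -0.0, -0.001]
ft_force: [0.1, 0.9, -0.3]
grip_width: 0.187
grasp_force: 24.5
```

```bash
python3 -m inch '[{"slide":[0,0,-0.012],"yaw":0},{"slide":[0,0,-0.024],"yaw":0},{"slide":[0,0,-0.036],"yaw":0},{"slide":[0,0,-0.048],"yaw":0},{"slide":[0,0,-0.056],"yaw":0},{"slide":[0,0,-0.06],"yaw":0},{"slide":[0,0,-0.06],"yaw":0}]'
python3 -m inch '[{"slide":[0,0,0],"yaw":0},{"slide":[0,0,0],"yaw":0},{"slide":[0,0,0],"yaw":0},{"slide":[0,0,0],"yaw":0},{"slide":[0,0,0],"yaw":0},{"slide":[0,0,0],"yaw":0},{"slide":[0,0,0],"yaw":0},{"slide":[0,0,0.03],"yaw":0},{"slide":[0,0,0.07],"yaw":0},{"slide":[0,0,0.11],"yaw":0},{"slide":[0,-0.05,0.14],"yaw":0},{"slide":[0,-0.09,0.14],"yaw":0},{"slide":[0,-0.13,0.14],"yaw":0},{"slide":[0,-0.17,0.14],"yaw":0},{"slide":[0,-0.2,0.14],"yaw":0},{"slide":[0,-0.2,0.14],"yaw":0},{"slide":[0,-0.2,0.14],"yaw":0}]' 0
python3 - <<'E'
from workcell import *
import cv2,pickle
from h import *
from scipy.optimize import least_squares as LS
s,t=camera('side'),camera('top');pickle.dump((s,t),open('f.pkl','wb'));d=pickle.load(open('c0.pkl','rb'))
# dark plug centroid near the predicted plug top
def plug(c,P):
    u,v=proj(c,P)[0];g=c['frame'].mean(2);y,x=np.mgrid[:384,:512];m=np.hypot(x-u,y-v)<7
    b=(g<np.percentile(g[m],6)+12)&m
    n,l,st,ce=cv2.connectedComponentsWithStats(b.astype(np.uint8));k=1+st[1:,4].argmax()
    return ce[k],st[k,4],(u,v)
for n,P in(('A',[.6255,.2155,.14]),('B',[.585,.2178,.14])):
    a,b=plug(s,P),plug(t,P);r=LS(lambda p:np.r_[proj(s,p)[0]-a[0],proj(t,p)[0]-b[0]],P);print(n,a,b,r.x,r.fun.round(2))
# vial / pixel changes around vials
for P in([.5743,-.117,.03],[.577,-.2375,.03],[.4752,-.1776,.03]):
    for c,o in((s,d['side']),(t,d['top'])):
        u,v=proj(c,P)[0].astype(int);e=np.abs(c['frame'][v-20:v+20,u-15:u+15].astype(int)-o['frame'][v-20:v+20,u-15:u+15]);print(e.mean().round(1),e.max(),end=' | ')
print(get_obs()['position'])
E
```

```text
clock: 19.03
position: [0.5842, 0.2175, 0.1182]
ee_rot: [0.025, 1.0, -0.0, -0.001]
ft_force: [-0.5, -0.3, -0.5]
grip_width: 0.186
grasp_force: 24.5
clock: 20.45
position: [0.5847, 0.0146, 0.26]
ee_rot: [0.028, 1.0, -0.0, 0.0]
ft_force: [-0.6, 1.2, -0.4]
grip_width: 0.999
grasp_force: 0.0
A (array([227.5,  86.5]), np.int32(16), (np.float64(227.6835694492691), np.float64(84.99407272597198))) (array([135.35064935, 135.64935065]), np.int32(154), (np.float64(135.3591536214292), np.float64(135.60081677024374))) [0.62686691 0.21797263 0.13304105] [ 0.2  -0.03 -0.09  0.15]
B (array([213.5,  92.5]), np.int32(16), (np.float64(213.27334416373597), np.float64(91.60402555104018))) (array([133.39869281, 154.54248366]), np.int32(153), (np.float64(133.44322941093822), np.float64(154.52747022344025))) [0.58602462 0.21926564 0.13562482] [-0.08  0.01  0.04 -0.06]
0.7 4 | 2.0 8 | 0.7 5 | 2.2 8 | 0.7 4 | 2.3 8 | [0.58476984 0.01869255 0.25946651]
```

```bash
python3 - <<'E'
import pickle,numpy as np
from h import *
s,t=pickle.load(open('f.pkl','rb'));s6,t6=pickle.load(open('pics_s6.pkl','rb'))
for n,c in(('side',s),('top',t)):
    g=c['frame'].mean(2).astype(int);print(n);print(g[78:106:1,206:234:1] if n=='side' else g[126:164:2,124:146:1])
u,v=proj(t,[.475,.222,.136])[0].astype(int)
print('tab diff top',np.abs(t['frame'][v-15:v+10,u-15:u+15].astype(int)-t6['frame'][v-15:v+10,u-15:u+15]).max())
E
```

```text
side
[[103  94  87  85  87  90  92  93  92  93  93  92  93  93  92  90  89  86
   86  88  98 105 108 109 107 108 107 107]
 [104 101  96  89  89  90  91  91  93  93  93  93  92  90  90  89  89  91
   97 100 104 107 107 108 108 107 106 106]
 [105 104 103 100  93  89  89  91  93  93  95  93  92  92  89  89  94  98
  105 106 105 106 107 108 106 108 107 107]
 [107 105 105 104 101  98  97  94  95  94  93  96  96  99  99  99 102 106
  106 107 106 107 108 109 107 107 108 107]
 [107 106 106 105 105 105 105 103 103 101 101 102 103 105 105 106 105 106
  106 107 104 103 103 105 108 108 107 108]
 [106 106 106 105 105 107 106 107 106 107 107 107 107 108 107 107 106 107
  107  98  83  74  73  82 100 108 108 108]
 [107 106 105 106 106 106 105 107 107 107 107 108 107 108 108 107 107 107
  100  74  46  34  32  46  80 105 108 107]
 [107 106 106 107 106 106 105 105 107 107 107 107 107 107 108 107 108 109
   98  52  15   6  11  21  61 102 110 108]
 [107 106 106 106 106 106 106 105 105 107 107 107 107 107 108 107 108 108
   94  44   3   5   4  11  49  93 109 108]
 [106 106 107 105 107 107 108 108 108 107 
[... 2813 characters left out ...]
8 72 73 73 75 75 78 76 77 80 83 83 83 84 84 84 88 86 86 89 87]
 [70 69 71 73 74 76 77 79 78 80 81 81 81 83 84 86 83 85 87 87 86 89]
 [69 71 72 75 75 76 77 77 79 80 80 80 83 85 84 84 87 87 85 88 88 89]
 [68 70 73 74 76 76 77 78 79 81 81 83 81 86 84 85 85 88 88 88 87 88]
 [69 73 73 73 75 77 77 79 77 80 83 81 81 83 85 86 84 87 86 86 90 87]
 [69 72 72 75 76 78 77 78 79 81 82 84 84 82 85 86 84 87 87 90 88 89]
 [71 72 72 73 75 77 79 78 80 82 81 83 86 84 86 86 87 88 87 88 88 88]
 [70 73 75 74 75 76 78 79 79 82 80 83 84 84 85 85 84 86 86 89 88 89]
 [71 72 71 76 77 76 78 80 82 80 82 82 83 85 84 87 86 87 87 87 90 89]
 [71 72 74 76 77 76 77 79 82 82 83 84 85 85 87 86 85 86 88 87 86 88]]
tab diff top 72
```

```bash
python3 -m inch '[{"slide":[-0.05,-0.04,0.0],"yaw":0},{"slide":[-0.1,-0.08,0],"yaw":0},{"slide":[-0.12,-0.12,0],"yaw":0},{"slide":[-0.12,-0.16,0],"yaw":0},{"slide":[-0.12,-0.2,0],"yaw":0},{"slide":[-0.12,-0.2,0],"yaw":0},{"slide":[-0.12,-0.2,0],"yaw":0},{"slide":[-0.12,-0.2,0],"yaw":0}]'
python3 - <<'E'
from workcell import *
import cv2,pickle
from h import *
from scipy.optimize import least_squares as LS
s,t=camera('side'),camera('top');s6,t6=pickle.load(open('pics_s6.pkl','rb'))
g=t['frame'].mean(2).astype(int);print(g[128:166:2,124:150]);
u,v=proj(t,[.475,.222,.136])[0].astype(int)
print('tab diff',np.abs(t['frame'][v-15:v+10,u-15:u+15].astype(int)-t6['frame'][v-15:v+10,u-15:u+15]).mean())
for n,P in(('A',[.6255,.2155,.14]),('B',[.585,.2178,.14])):
    print(n,proj(t,P)[0],proj(s,P)[0])
E
```

```text
clock: 21.22
position: [0.4648, -0.1828, 0.2598]
ee_rot: [0.026, 1.0, 0.0, 0.0]
ft_force: [0.2, 0.9, -0.0]
grip_width: 1.0
grasp_force: 0.0
[[104 103 104 105 104 104 104 103 103 105 105 103 104 106 105 104 106 105
  105 103 104 104 106 104 105 106]
 [104 104 105 104 104 102 106 122 124 115 100 107 106 105 108 108 107 107
  106 108 107 105 107 105 105 109]
 [104 102 103 103 100  99 106 137 138 114  60  52  57  70  73  73  70  72
   73  79  79  78  77  74  90 135]
 [103 102 102 103 103 101 108 137  93  17  27  32  28  31  32  49  80  62
   64  63  65  74  72  67  79 143]
 [104 103 102 103 103 102 114 136  64  26  32  31  35  33  31  37  67  42
   45  45  43  43  43  41  76 146]
 [104 102 104 104 103 102 122 141 138  35  30  30  33  31  36  50  67  43
   46  46  47  44  41  43  82 144]
 [102 103 102 102 101 103 127 136 135  68  78  59  60  63  58  53  46  45
   47  46  49  44  41  45  99 143]
 [104 103 102 103  99 105 136 134 113  67  72  43  44  44  44  46  46  48
   48  48  47  48  43  55 120 143]
 [104 105 105 102 103 113 138 137 112  70  73  46  46  45  49  43  45  46
   45  46  48 
[... 555 characters left out ...]
5 137 116]
 [101 104 102 101 115 135  92  27  31  28  33  32  38  59  67  44  49  48
   45  46  45  41  78 143 137 112]
 [101 103 102 103 122 137 132  80  77  60  50  62  59  46  47  50  48  47
   48  47  45  40  78 143 137  93]
 [100  99  99 101 126 135 127  63  74  50  44  45  44  47  46  47  48  48
   47  48  47  50 103 141 135  79]
 [106 107 103 108 134 132 112  72  74  41  46  47  50  47  42  46  47  49
   46  49  41  55 119 141 133  62]
 [105 105 103 114 134 133  95  72  74  46  45  47  48  49  48  43  45  44
   44  42  40  63 145 136 115  63]]
tab diff 2.7151111111111113
A [135.35915362 135.60081677] [227.68356945  84.99407273]
B [133.44322941 154.52747022] [213.27334416  91.60402555]
```

Both plugs appear at the same relative place in each compartment and about where seated pens should be. The cover is still drawn out and the vials haven't moved. Handing in.

```bash
python3 -c "
from workcell import *
print(hand_in())"
```

```text
the job is handed in; nothing more can be done
None
```

The job is handed in at about 21 s of the 64 s limit: the cover is drawn out, both pens measure as standing cap-down at the bottom of their own compartments, and the vials still stand; no verdict came back.

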